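# Snap the sprung idler back into the bottle roller

### The job

The front roller of the bench bottle roller has been cleaned and lies in the blue drying cradle. Put it back: press its sprung brass pin against the tall end plate to shorten the roller, slide it down between the two end plates and let it spring out, so that both pins sit in their recesses and the roller lies level in the empty front seat. Push gently: never ram the spring solid and never press the roller on the plates with more than 30 N; leave the things standing around where they are.

Things in the scene. Friction and masses are not known exactly. Their poses are not given: they have to be found in the camera images.
- roller_center (a point): Loose roller: white cylinder, 32 mm diameter, 110 mm long, two thin black bands, 0.16 kg; point at its middle, on the axis, 45 mm above the bench in the cradle. Own y axis = roller axis (it may be turned about it). At the -y end a dark fixed pin, 8 mm diameter, stands out 5 mm; at the +y end a brass sprung pin, 8 mm diameter, stands out 16 mm. Greased tips, chamfered 1.5 mm. Grip at the middle.
- plunger (a joint): Travel of the brass pin into the roller, m: 0 = free (16 mm out), 0.0125 = rammed solid (3.5 mm out). Takes 3 N to start and 1 N more per mm. With the pin in the guide groove it must go in about 10 mm before the fixed pin passes the low plate; seated, it stays in about 1 mm.
- cradle: Blue plastic cradle, 80 x 110 mm, fixed. Base 8 mm thick; two V supports, 10 mm thick, up to about 52 mm high, 42 mm either side of its middle along its y axis (74 mm free between them for the fingers). Origin on the bench under its middle; y along the roller lying in it.
- roller_bed: Bottle roller, fixed: grey bed 136 x 232 mm, top 14 mm up; origin on the bench under the middle of the empty front seat. y runs along the seat's axis, 55 mm up, from the low to the tall plate; x to the second roller, fitted 70 mm behind, 32 mm thick, same height. White drive housing, 88 mm high, beyond the tall plate. Both plates are one rigid unit, clamped on the bed anywhere up to 12 mm along y.
- low_plate (a point): Nominal mouth of the low plate's recess: on its face towards the tall plate, 55 mm above the bench, 55 mm from the seat's middle. The plate's top is 64 mm up, its thickness 12 mm. The recess takes the fixed pin: 12 mm wide, from 50 to 61 mm above the bench, 7 mm deep. The real plate stands up to 12 mm either way along y from this point (unmeasured: find by touch).
- tall_plate (a point): Nominal point on the face of the tall plate's upright guide groove, 55 mm up, 66 mm from the seat's middle; really up to 12 mm either way along y, together with the low plate. Top 97 mm up. Groove: open at the top, 3 mm deep, 12 mm wide, flaring from 77 mm up to 26 mm wide at the top; floor 51 mm up, where the pin rests. From there to 60.5 mm up a recess 4 mm deeper takes the brass pin.
- bottle_center (a point): Small glass bottle with an orange cap, 56 mm diameter, 99 mm high, a bystander; point 50 mm above its foot.
- reagent_center (a point): Small white reagent bottle, 42 mm diameter, 68 mm high, a bystander; point half-way up.
- petri_center (a point): Stack of petri dishes, 62 mm diameter, 62 mm high, a bystander; point half-way up.
Mind the look-alikes: they are no part of the job. Several things have the shape of the cradle; the one meant has the colours described above.

How it is judged:
On the way, in this order (a step that is already met when the one before it is completed fails the run):
1. the roller is lifted clear of the cradle (height (world z) of roller_center above 0.08 m and contact force between roller and cradle below 0.01 N), for 0.1 s.
2. the brass pin is pushed in by more than 8 mm against the bottle roller's plates (value of joint plunger above 0.008 m and horizontal distance between roller_center and roller_bed below 0.035 m and contact force between roller and roller_bed above 3 N), for 0.1 s.
At the end, for the whole second after the job is handed in: The roller rests in the front seat with both pins in their recesses: its axis 52.5 to 57 mm above the bench, within 3 mm of the seat's line sideways and 15 mm along it, parallel to the bed's y axis within 0.04 rad, the brass pin sprung out (pushed in less than 3 mm), at rest (z of roller_center in the frame of roller_bed between 0.0525 and 0.057 m and x of roller_center in the frame of roller_bed between -0.003 and 0.003 m and y of roller_center in the frame of roller_bed between -0.015 and 0.015 m and angle between the y axis of roller_center and the y axis of roller_bed, either way round below 0.04 rad and value of joint plunger below 0.003 m and linear speed of roller below 0.01 m/s); the robot touches nothing.
It fails at once if the roller is pressed on the bottle roller with more than 30 N (contact force between roller and roller_bed above 30 N).
It fails at once if the sprung pin is rammed solid (pushed in more than 12.3 mm) (value of joint plunger above 0.0123 m).
It fails at once if a bystander is moved more than 30 mm (distance of any of bottle_center, reagent_center, petri_center from where it was at the start of the episode above 0.03 m).
It also fails if it takes over 48 s, if anything falls off the work surface, if the arm or the gripper's body presses on something with over 40 N, if the wrist force passes 120 N, or if a joint passes its speed limit or range.

### The arm

A 6-joint arm with a two-finger parallel gripper is mounted at the origin on a cart in front of the work surface, level with it; the furniture and walls round the work are solid. World frame = base frame: x ahead of the robot, y to its left, z up, the work surface at z = 0. Lengths are in m, angles in rad, forces in N, time in s.
With the tool pointing down it reaches from about 0.35 to 0.975 m from the base axis. Payload 4.9 kg.
Tool frame: the origin (TCP) lies at the very end of the fingers, on their centre line; the grasp point (between the pads) lies 19 mm behind it (ctrl.grip_point_offset is the distance from the TCP to the grasp point, in m); z points along the fingers, y is the line along which they close (so a half turn about z gives the same grasp; the last joint's range is limited). The gripper opens to 85 mm and grips with 20 to 120 N. Pads are 22 mm wide; open, the fingers measure 114 mm over their backs; the gripper's body (76 mm by 85 mm) begins 54 mm behind the grasp point. The pads swing forward as they close: fully open they stand 13 mm farther back than shut.
Start: joints at [-1.342, 0.053, 1.613, -0, 1.476, -0.119], TCP at [0.213, -0.588, 0.231] pointing down, gripper open.
Joint ranges: [-3.01, 3.01], [-1.01, 2.22], [0.06, 2.58], [-1.02, 4.17], [0.09, 2.62], [-3.14, 3.14]. Speed limits (rad/s): [2.57, 2.57, 3.14, 3.14, 3.14, 3.14].

### API

Orientations are given as a rotation vector (axis times angle).
In Python, from station import ctrl gives the robot as it stands.
- The arm moves only by the tool send_rows, never from a script. Its argument "rows" is a list of rows, each a list of 3 entries, a list of its own where there are three numbers: the finger opening in cm, from 0 to 8.54, then the shift along the tool's x, y, z in cm, then the turn about the tool's z in degrees. A call has 1 to 10 rows; each row shifts and turns the commanded pose from where the row before left it, along the tool's axes as they then stand; what a row does not reach is not made up. A row lasts 1/8 s, in which the tool goes at most 62.5 mm and 10.7 degrees, less where a joint would pass 70% of its speed; a pose out of reach is approached as far as the arm can. A call with a gripper value outside its range is refused whole. The fingers move at their own pace and stop on an object; "newtons" is the grip in N (left out, the last holds). Time passes only in rows, so rows that do not move let the fingers close. It gives the time, the measured TCP pose, the force, the opening and the grip force at its end, in the units of the state.
- ctrl.get_obs(): the state, without advancing time (a new reading comes with each control period).
- ctrl.get_image(name): name is "scene" or "side" or "wrist"; returns a dict with "frame" (400x640x3 uint8, red, green, blue), "range_z" (400x640 float32, m along the optical axis (not along the pixel's ray), 0 where there is no reading), "fx", "fy", "cx", "cy" (pixels), "cam_to_world" (4x4, takes a point from camera to world coordinates). Camera axes: x right, y down, z forward; pixel columns grow to the right and rows downward; lengths in m; the calibration is good to about 2 mm. A picture is of the moment at which its call begins.
- ctrl.finish_job(): hands the job in; it is judged then, once.
The state is a dict: "t": time; "q": joint angles; "dq": joint speeds; "effort": joint torques, N m; "tool_pos": TCP position; "tool_rot": TCP orientation; "contact_force": force on the tool from outside, world axes, zero at the start; "wrist_torque": the same for the moment, N m; "opening": finger opening in m; "grip_force": force on a finger pad.
Only numpy, scipy, OpenCV 4.12 (cv2) and the standard library are available. Lean on these libraries where they do the work, as an engineer would, in place of code of your own. Each camera call takes 0.05 s, during which the arm holds its last target. There are 200 camera calls.

## Working session

There is one attempt and no reset: what is moved stays moved. The work goes in short steps, Python scripts to look and compute and a tool call to move; the robot and the scene stay as the last step left them, time stands still between calls to the robot, and variables do not carry over. Pictures are saved under pics/ and viewed, at most 10 in all, crops included, and the job is handed in when it is done.

Besides the shell and the picture viewer there is one more tool, called after ">>>" as name(argument=value, ...), one argument or row to a line, values as JSON. send_rows: Moves the arm, as the interface text tells. Its arguments: {"type":"object","properties":{"rows":{"type":"array","items":{"type":"array"}},"newtons":{"type":"number"}},"required":["rows"]}

```bash
ls; mkdir -p pics; cat > h.py <<'E'
import numpy as np, cv2
from station import ctrl
def grab(n,f=None):
    d=ctrl.get_image(n); np.savez('%s.npz'%(f or n),**d)
    return d
def load(n): return dict(np.load('%s.npz'%n))
def cloud(d):
    h,w=d['range_z'].shape; u,v=np.meshgrid(np.arange(w),np.arange(h)); z=d['range_z']
    P=np.stack([(u-d['cx'])/d['fx']*z,(v-d['cy'])/d['fy']*z,z],-1)
    M=d['cam_to_world']; return P@M[:3,:3].T+M[:3,3]
E
python3 - <<'E'
from h import *
a=[]
for n in('scene','side'):
    d=grab(n); a.append(d['frame'][...,::-1]); print(n,d['cam_to_world'].round(3).tolist(),d['fx'])
    cv2.imwrite('pics/%s0.png'%n,a[-1])
o=ctrl.get_obs();print(o)
E
```

```text
pics
scene [[-0.673, -0.505, 0.541, -0.216], [-0.74, 0.46, -0.491, 0.706], [-0.001, -0.73, -0.683, 1.092], [0.0, 0.0, 0.0, 1.0]] 429.8327822463579
side [[0.975, -0.147, 0.164, 0.413], [-0.22, -0.669, 0.71, -0.833], [0.006, -0.729, -0.685, 0.84], [0.0, 0.0, 0.0, 1.0]] 382.5875667291584
{'t': 0.1, 'q': array([-1.34200313e+00,  5.32935461e-02,  1.61412232e+00,  1.02300816e-05,
        1.47603012e+00, -1.18962704e-01]), 'dq': array([ 0.00062007, -0.00095513, -0.00330762, -0.00019414,  0.00193013,
       -0.00028613]), 'effort': array([ 7.76760899e-04, -3.94906962e+01, -3.71361065e+01, -6.16777584e-05,
        3.98484059e-03, -1.47659028e-05]), 'tool_pos': array([ 0.21289091, -0.58703233,  0.23020483]), 'tool_rot': array([-3.09239853e+00, -5.43183562e-01,  1.43732831e-04]), 'contact_force': array([ 0.36805367, -0.42505382,  0.17237729]), 'wrist_torque': array([0.042054  , 0.01858745, 0.01296265]), 'grip_force': 0.0, 'opening': 0.08516450769903143}
```

View pics/scene0.png

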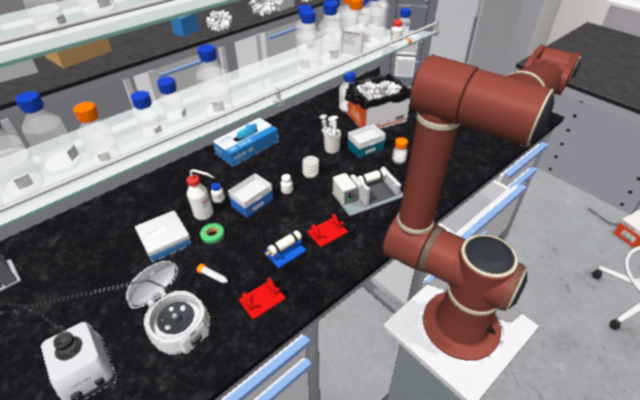

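View pics/side0.png

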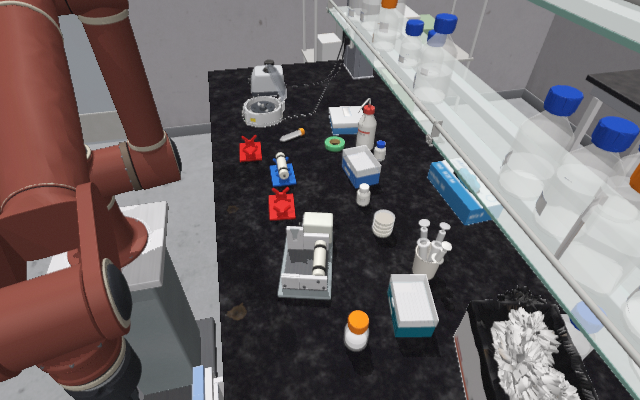

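Cradle-shaped things: red at scene (263,298), red at (328,230), and blue at (287,248) holding a white roller with bands. The blue one fits the description. I'll confirm it in an enlarged crop and measure.

```bash
cat > m.py <<'E'
from h import *
for n in('scene','side'):
    d=load(n);W=cloud(d);f=d['frame'].astype(int);R,G,B=f[...,0],f[...,1],f[...,2]
    reg=(W[...,0]>.3)&(W[...,0]<.8)&(abs(W[...,1])<.5)&(d['range_z']>0)&(W[...,2]<.15)
    blue=(B>120)&(R<80)&reg&(W[...,2]<.06)
    k,l,s,c=cv2.connectedComponentsWithStats(blue.astype(np.uint8))
    for i in range(1,k):
        if s[i,4]>60:
            p=W[l==i]; print(n,'blue',c[i].round(),s[i,4],p.min(0).round(3),p.max(0).round(3))
    white=(f.min(-1)>130)&reg&(W[...,2]>.03)
    k,l,s,c=cv2.connectedComponentsWithStats(white.astype(np.uint8))
    for i in range(1,k):
        if s[i,4]>40:
            p=W[l==i]; print(n,'white',c[i].round(),s[i,4],np.median(p,0).round(3),p.min(0).round(3),p.max(0).round(3))
s=load('scene')['frame'][...,::-1];t=load('side')['frame'][...,::-1]
a=cv2.resize(s[160:270,240:420],None,fx=4.2,fy=4.2,interpolation=3)[:300]
b=cv2.resize(t[140:310,210:410],None,fx=3.5,fy=3.5,interpolation=3)
cv2.imwrite('pics/c1.png',b)
E
python3 m.py
```

```text
scene blue [245. 209.] 119 [0.749 0.157 0.002] [0.799 0.213 0.044]
scene blue [176. 247.] 118 [0.771 0.416 0.002] [0.789 0.499 0.027]
scene blue [287. 255.] 399 [ 0.494  0.134 -0.001] [0.557 0.26  0.05 ]
scene white [366. 136.] 580 [ 0.738 -0.384  0.075] [ 0.694 -0.463  0.044] [ 0.8   -0.322  0.084]
scene white [399. 153.] 117 [ 0.589 -0.418  0.051] [ 0.575 -0.449  0.03 ] [ 0.619 -0.403  0.066]
scene white [310. 164.] 193 [ 0.771 -0.11   0.06 ] [ 0.75  -0.148  0.03 ] [ 0.799 -0.086  0.069]
scene white [383. 178.] 330 [ 0.541 -0.26   0.063] [ 0.457 -0.294  0.03 ] [ 0.578 -0.196  0.076]
scene white [350. 186.] 666 [ 0.57  -0.121  0.079] [ 0.493 -0.192  0.03 ] [ 0.635 -0.072  0.101]
scene white [286. 181.] 124 [0.757 0.02  0.054] [ 0.744 -0.002  0.03 ] [0.78  0.035 0.074]
scene white [253. 193.] 525 [0.767 0.157 0.075] [0.748 0.082 0.042] [0.8   0.214 0.083]
scene white [174. 239.] 274 [0.782 0.454 0.052] [0.769 0.411 0.031] [0.8   0.5   0.059]
scene white [285. 242.] 179 [0.529 0.202 0.058] [0.519 0.171 0.036] [0.55  0.235 0.066]
scene white [272. 249.] 70 [0.532 0.253 0.056] [0.522 0.
[... 478 characters left out ...]
0.144 0.031] [0.551 0.164 0.061]
side white [363. 191.] 166 [0.764 0.003 0.05 ] [ 0.747 -0.008  0.03 ] [0.785 0.027 0.07 ]
side white [382. 220.] 324 [ 0.776 -0.13   0.06 ] [ 0.753 -0.151  0.03 ] [ 0.8   -0.089  0.066]
side white [312. 230.] 1217 [ 0.57  -0.142  0.075] [ 0.496 -0.191  0.03 ] [ 0.634 -0.077  0.1  ]
side white [319. 257.] 217 [ 0.567 -0.228  0.068] [ 0.545 -0.26   0.056] [ 0.588 -0.196  0.074]
side white [305. 279.] 579 [ 0.521 -0.279  0.06 ] [ 0.461 -0.299  0.03 ] [ 0.57  -0.256  0.072]
side white [413. 301.] 2068 [ 0.747 -0.407  0.076] [ 0.698 -0.464  0.045] [ 0.8   -0.324  0.081]
side white [355. 337.] 280 [ 0.593 -0.454  0.052] [ 0.577 -0.464  0.03 ] [ 0.625 -0.421  0.067]
```

View pics/c1.png

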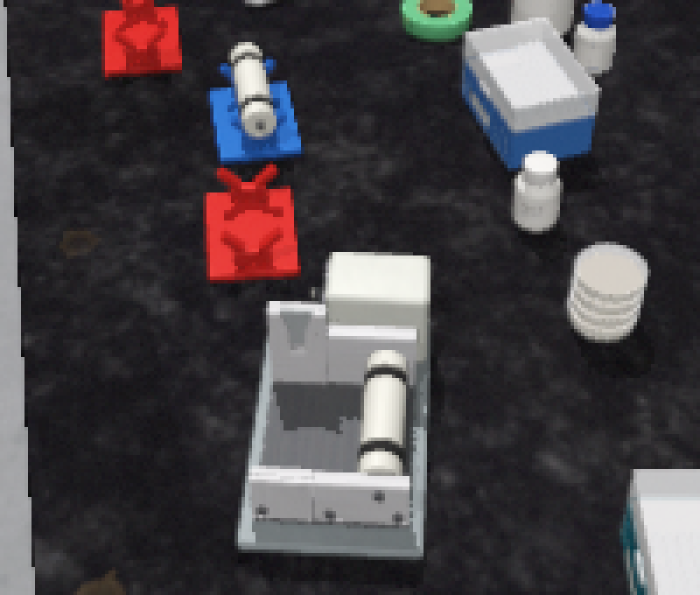

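The crop confirms it: the blue cradle at crop (255,120), with the banded roller, lies between two empty red ones. Its dark fixed pin faces the camera (-y). The empty front seat is the left half of the bed, with the groove in the tall plate at crop (295,330). Next I'll look from above with the wrist camera.

>>> send_rows(
  rows=[
    [8.5,[4.45,-2.86,-0.87],0],
    [8.5,[4.45,-2.86,-0.87],0],
    [8.5,[4.45,-2.86,-0.87],0],
    [8.5,[4.45,-2.86,-0.87],0],
    [8.5,[4.45,-2.86,-0.87],0],
    [8.5,[4.45,-2.86,-0.87],0],
    [8.5,[4.45,-2.86,-0.87],0],
    [8.5,[4.45,-2.86,-0.87],0],
    [8.5,[0,0,0],-10],
    [8.5,[0,0,0],-10],
  ],
)

```text
t: 1.35
tool_pos: [0.47, -0.2501, 0.3005]
tool_rot: [-2.948, -1.084, 0.001]
contact_force: [0.7, 0.2, 0.7]
opening: 0.0849
grip_force: 0.0
```

>>> send_rows(
  rows=[
    [8.5,[0,0,0],-10],
    [8.5,[0,0,0],-10],
    [8.5,[0,0,0],-10],
    [8.5,[0,0,0],-10],
    [8.5,[0,0,0],-10],
    [8.5,[0,0,0],0],
    [8.5,[0,0,0],0],
  ],
)

```text
t: 2.22
tool_pos: [0.4696, -0.2511, 0.3006]
tool_rot: [-2.225, -2.217, 0.0]
contact_force: [-0.0, -0.2, -0.3]
opening: 0.085
grip_force: 0.0
```

```bash
python3 - <<'E'
from h import *
d=grab('wrist','w1');cv2.imwrite('pics/w1.png',d['frame'][...,::-1]);print(d['cam_to_world'].round(3).tolist())
o=ctrl.get_obs();print(o['t'],o['tool_pos'],o['tool_rot'],o['contact_force'])
E
```

```text
[[1.0, -0.003, -0.003, 0.47], [-0.004, -0.948, -0.318, -0.169], [-0.002, 0.318, -0.948, 0.443], [0.0, 0.0, 0.0, 1.0]]
2.275 [ 0.46963457 -0.251055    0.30066634] [-2.22469244e+00 -2.21758883e+00  8.85158943e-05] [-0.03915686  0.07689777  0.21394957]
```

View pics/w1.png

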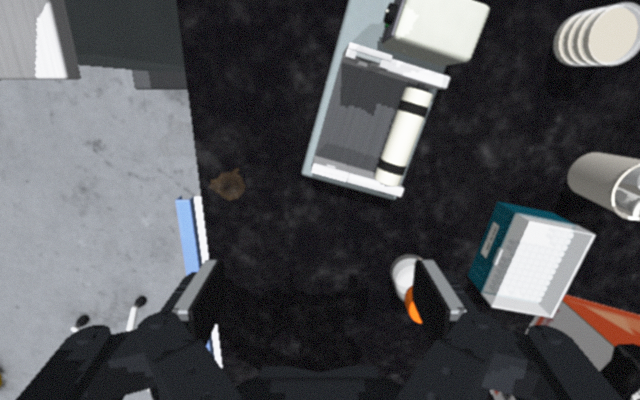

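The wrist view shows the bed yawed clockwise, with the low plate's top at (357,180), the tall plate's at (397,65) and the second roller at (405,137). Next I'll fit its pose from depth.

```bash
cat > b.py <<'E'
from h import *
import sys
d=load(sys.argv[1] if len(sys.argv)>1 else 'w1');W=cloud(d);z=W[...,2]
u=np.arange(640)[None]+0*z; v=np.arange(400)[:,None]+0*z
box=(u>290)&(u<500)&(v<205)&(d['range_z']>0)
def show(n,m):
    m=cv2.erode(m.astype(np.uint8),np.ones((2,2)))>0
    k,l,s,c=cv2.connectedComponentsWithStats(m.astype(np.uint8))
    for i in range(1,k):
        if s[i,4]<60: continue
        p=W[l==i]; r=cv2.minAreaRect((p[:,:2]*1000).astype(np.float32))
        print(n,c[i].round(),s[i,4],'z%.4f'%np.median(p[:,2]),np.array(r[0]).round(1),np.array(r[1]).round(1),round(r[2],2), cv2.boxPoints(r).round(1).tolist())
show('bedtop',box&(abs(z-.014)<.005))
show('60-68',box&(abs(z-.064)<.004))
show('97',box&(abs(z-.097)<.004))
show('88',box&(abs(z-.088)<.003))
show('bed+all',box&(z>.008))
E
python3 b.py
```

```text
bedtop [359.  94.] 7954 z0.0168 [ 541.1 -190.3] [229.  134.1] 73.76 [[444.79998779296875, -281.3999938964844], [573.5, -318.8999938964844], [637.5, -99.0999984741211], [508.79998779296875, -61.599998474121094]]
60-68 [391.  14.] 130 z0.0660 [542.9 -98.8] [17.1  9.4] 73.88 [[536.0, -105.80000305175781], [545.0, -108.4000015258789], [549.7999877929688, -91.9000015258789], [540.7000122070312, -89.30000305175781]]
60-68 [371. 163.] 1291 z0.0640 [ 530.9 -223.5] [120.3 112.3] 73.96 [[460.29998779296875, -265.79998779296875], [568.2000122070312, -296.8999938964844], [601.4000244140625, -181.3000030517578], [493.5, -150.1999969482422]]
97 [369.  55.] 517 z0.0967 [ 518.2 -141.4] [12.1 42.9] 73.86 [[495.8999938964844, -141.3000030517578], [537.0999755859375, -153.1999969482422], [540.5, -141.60000610351562], [499.29998779296875, -129.6999969482422]]
88 [443.  25.] 3986 z0.0876 [ 589.2 -111.4] [50.9 78.6] 74.85 [[544.5999755859375, -125.69999694824219], [620.4000244140625, -146.1999969482422], [633.7000122070312, -97.0], [557.9000244140625, -76.5]]
bed+all [387.  88.] 22010 z0.0427 [ 541.9 -189.9] [230.1 134.7] 74.01 [[445.3999938964844, -282.0], [574.9000244140625, -319.1000061035156], [638.2999877929688, -97.9000015258789], [508.79998779296875, -60.79999923706055]]
```

```bash
cat > b2.py <<'E'
from h import *
import sys
name,yaw=sys.argv[1],float(sys.argv[2])
d=load(name);W=cloud(d);z=W[...,2];a=np.deg2rad(yaw)
s=(W[...,0]*np.cos(a)+W[...,1]*np.sin(a))*1000; t=(W[...,0]*np.sin(a)-W[...,1]*np.cos(a))*1000
ok=(d['range_z']>0)&(W[...,0]>.43)&(W[...,0]<.65)&(W[...,1]<-.05)&(W[...,1]>-.33)
pc=lambda q:np.percentile(q,[2,5,50,95,98]).round(1)
m=ok&(abs(z-.064)<.003)
print('64mm s hist',[(int(e),int(h)) for h,e in zip(*np.histogram(s[m],np.arange(-145,0,3))[:2])if h])
m2=m&(s<np.percentile(s[m],2)+16); print('low top s',pc(s[m2]),'t',pc(t[m2]))
m=ok&(abs(z-.097)<.003); print('tall top s',pc(s[m]),'t',pc(t[m]))
print('tall top, t hist of inner 3mm',[(int(e),int(h)) for h,e in zip(*np.histogram(t[m&(s<np.percentile(s[m],1)+3)],np.arange(615,680,2))[:2])])
# second roller: fit circle across t,z
st=np.percentile(s[m],2)
r=ok&(z>.055)&(z<.075)&(s<st-25)&(s>st-105)
A=np.c_[t[r],z[r]*1000,np.ones(r.sum())]
sol=np.linalg.lstsq(A,-(t[r]**2+(z[r]*1000)**2),rcond=None)[0]
print('2nd roller t,z,r',-sol[0]/2,-sol[1]/2,np.sqrt(sol[0]**2/4+sol[1]**2/4-sol[2]),r.sum())
for lo in range(-100,-25,25):
    q=r&(s>st+lo)&(s<st+lo+25); print(lo,'ridge t',(t[q&(z>np.percentile(z[q],60))].mean()).round(1),z[q].max())
E
python3 b2.py w1 73.9
```

```text
64mm s hist [(-130, 57), (-127, 226), (-124, 231), (-121, 223), (-118, 170), (-115, 19), (-112, 17), (-109, 19), (-106, 19), (-103, 18), (-100, 20), (-97, 16), (-94, 17), (-91, 22), (-88, 19), (-85, 21), (-82, 21), (-79, 23), (-76, 17), (-73, 21), (-70, 17), (-67, 22), (-64, 19), (-61, 16), (-58, 21), (-55, 21), (-52, 21), (-49, 20), (-46, 22), (-43, 19), (-40, 18), (-37, 20), (-34, 22), (-31, 22), (-28, 21), (-25, 19), (-22, 21), (-19, 21), (-16, 22), (-13, 24), (-10, 27), (-7, 6)]
low top s [-127.7 -127.2 -121.7 -116.1 -114.7] t [516.8 519.9 569.9 622.1 625.5]
tall top s [ 2.1  2.9  9.  14.1 14.5] t [515.2 516.4 536.4 556.5 557.7]
tall top, t hist of inner 3mm [(615, 0), (617, 0), (619, 0), (621, 0), (623, 0), (625, 0), (627, 0), (629, 0), (631, 0), (633, 0), (635, 0), (637, 0), (639, 0), (641, 0), (643, 0), (645, 0), (647, 0), (649, 0), (651, 0), (653, 0), (655, 0), (657, 0), (659, 0), (661, 0), (663, 0), (665, 0), (667, 0), (669, 0), (671, 0), (673, 0), (675, 0), (677, 0)]
2nd roller t,z,r 606.3562139639295 55.58484410171832 15.225209539197479 1960
-100 ridge t 606.2 0.07263321219590757
-75 ridge t 606.2 0.07205949072213819
-50 ridge t 606.2 0.07302554732252264
```

The bed fits well: yaw 73.9°, the second roller is 70 mm from the tall plate's centre line, and the plate faces are 118 mm apart. Now over the cradle.

>>> send_rows(
  rows=[
    [8.5,[5.55,0.73,0.56],0],
    [8.5,[5.55,0.73,0.56],0],
    [8.5,[5.55,0.73,0.56],0],
    [8.5,[5.55,0.73,0.56],0],
    [8.5,[5.55,0.73,0.56],0],
    [8.5,[5.55,0.73,0.56],0],
    [8.5,[5.55,0.73,0.56],0],
    [8.5,[5.55,0.73,0.56],0],
    [8.5,[5.55,0.73,0.56],0],
    [8.5,[0,0,0],0],
  ],
)

```text
t: 3.52
tool_pos: [0.5354, 0.2514, 0.2493]
tool_rot: [-2.218, -2.223, 0.002]
contact_force: [-0.2, -1.2, -0.3]
opening: 0.0848
grip_force: 0.0
```

```bash
python3 - <<'E'
from h import *
d=grab('wrist','w2');W=cloud(d);z=W[...,2];f=d['frame'].astype(int)
o=ctrl.get_obs();print(o['t'],o['tool_pos'],o['tool_rot'])
ok=(d['range_z']>0)&(abs(W[...,0]-.535)<.05)&(abs(W[...,1]-.205)<.09)
r=ok&(z>.048)&(z<.066)&(f.max(-1)-f.min(-1)<60)
p=W[r]; c=np.median(p,0); 
l=cv2.fitLine((p[:,:2]*1000).astype(np.float32),cv2.DIST_HUBER,0,.01,.01).ravel(); 
a=np.arctan2(l[1],l[0]); a=a if a>0 else a+np.pi
for it in range(6):
    s=p[:,0]*np.cos(a)+p[:,1]*np.sin(a); t=p[:,0]*np.sin(a)-p[:,1]*np.cos(a)
    # circle fit with slope: t-> t - k s
    A=np.c_[t,p[:,2],np.ones(len(p)),s*1.0]; sol=np.linalg.lstsq(A,-(t**2+p[:,2]**2),rcond=None)[0]
    tc,zc=-sol[0]/2,-sol[1]/2
    # ridge slope by halves
    res=np.hypot(t-tc,p[:,2]-.045)
    k=np.polyfit(s,t-tc,1)[0]; a-=k*0.0 
    break
print('n',len(p),'fit yaw',np.rad2deg(a),'circ t,z',tc,zc)
for yaw in [np.rad2deg(a)]:
    b=np.deg2rad(yaw); e=np.linspace(np.percentile(s,3),np.percentile(s,97),6)
    for i in range(5):
        q=(s>e[i])&(s<e[i+1]); A=np.c_[t[q],p[q,2],np.ones(q.sum())]; so=np.linalg.lstsq(A,-(t[q]**2+p[q,2]**2),rcond=None)[0]
        print('s %.4f tc %.4f zc %.4f zmax %.4f'%(s[q].mean(),-so[0]/2,-so[1]/2,np.percentile(p[q,2],98)))
print('s range',np.percentile(s,[.5,2,98,99.5]))
m=(s.min()+s.max())/2; print('mid',np.array([m*np.cos(a)+tc*np.sin(a), m*np.sin(a)-tc*np.cos(a)]))
cv2.imwrite('pics/w2.png',cv2.resize(d['frame'][40:340,160:480,::-1],None,fx=2,fy=2))
E
```

```text
3.575 [0.53561921 0.24970867 0.24974184] [-2.2206068e+00 -2.2216995e+00  2.2120761e-03]
n 2631 fit yaw 87.97076696244572 circ t,z 0.5288596404597853 0.0461103030395761
s 0.1829 tc 0.5289 zc 0.0454 zmax 0.0617
s 0.2037 tc 0.5288 zc 0.0452 zmax 0.0614
s 0.2247 tc 0.5289 zc 0.0455 zmax 0.0614
s 0.2456 tc 0.5288 zc 0.0453 zmax 0.0613
s 0.2665 tc 0.5289 zc 0.0456 zmax 0.0616
s range [0.16891038 0.17085229 0.27755345 0.27797778]
mid [0.53641631 0.20390847]
```

View pics/w2.png

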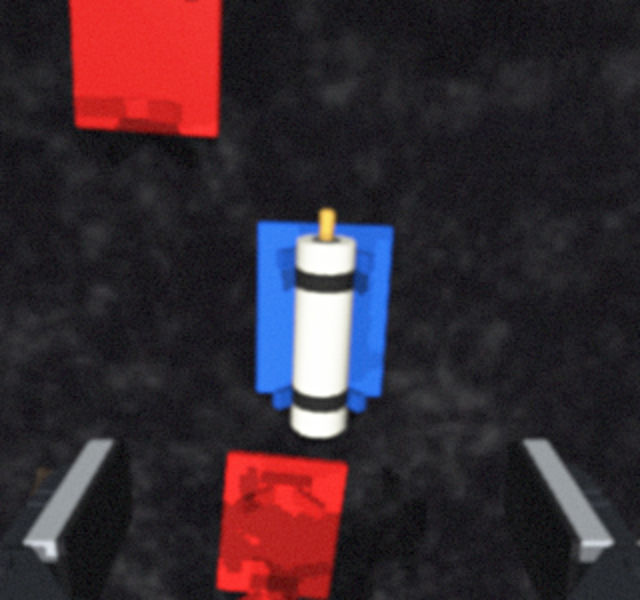

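The roller lies in the blue cradle at (325,330), with the brass pin at the top, world +y. The measured length of 110 mm and axis height of 45 mm match. Grasp now.

>>> send_rows(
  rows=[
    [8.5,[-2.3,0.05,1.5],2],
    [8.5,[-2.3,0.05,3.2],0],
    [8.5,[0,0,4],0],
    [8.5,[0,0,4],0],
    [8.5,[0,0,4],0],
    [8.5,[0,0,3],0],
    [8.5,[0,0,2],0],
    [8.5,[0,0,0.6],0],
    [8.5,[0,0,0],0],
  ],
  newtons=80,
)

```text
t: 4.7
tool_pos: [0.5368, 0.2021, 0.0282]
tool_rot: [2.261, 2.18, 0.001]
contact_force: [0.1, 0.1, -0.1]
opening: 0.0849
grip_force: 0.0
```

>>> send_rows(
  rows=[
    [2.5,[0,0,0],0],
    [2.5,[0,0,0],0],
    [2.5,[0,0,0],0],
    [2.5,[0,0,0],0],
    [2.5,[0,0,0],0],
    [2.5,[0,0,0],0],
  ],
  newtons=80,
)

```text
t: 5.45
tool_pos: [0.5372, 0.2025, 0.0286]
tool_rot: [2.26, 2.18, 0.003]
contact_force: [0.8, -1.0, 5.6]
opening: 0.0297
grip_force: 78.9
```

>>> send_rows(
  rows=[
    [2.5,[0,0,-0.7],0],
    [2.5,[0,0,-2],0],
    [2.5,[0,0,-3],0],
    [2.5,[0,0,-4],0],
    [2.5,[0,0,-4],0],
    [2.5,[0,0,-2],0],
    [2.5,[0,0,0],0],
    [2.5,[0,0,0],0],
  ],
)

```text
t: 6.45
tool_pos: [0.535, 0.202, 0.1824]
tool_rot: [-2.26, -2.18, 0.005]
contact_force: [-0.3, 0.9, -1.8]
opening: 0.0296
grip_force: 79.2
```

```bash
cat > g.py <<'E'
from h import *
import sys
o=ctrl.get_obs();print(o['t'],o['tool_pos'].round(4),o['tool_rot'].round(4),o['contact_force'].round(2),o['opening'])
d=grab('wrist','w3');W=cloud(d);z=W[...,2];f=d['frame'].astype(int)
from scipy.spatial.transform import Rotation as Ro
R=Ro.from_rotvec(o['tool_rot']).as_matrix(); L=(W-o['tool_pos'])@R*1000  # tool frame mm
print('heading',np.rad2deg(np.arctan2(R[1,0],R[0,0])),'tilt',R[2,:2])
r=(d['range_z']>0)&(abs(L[...,0])<85)&(abs(L[...,1])<17)&(L[...,2]>-50)&(L[...,2]<0)&(L[...,0]>12)
w=r&(f.min(-1)>90)
p=L[w]; print('white n',len(p),'x',np.percentile(p[:,0],[1,99]))
for a,b in((14,24),(24,34),(34,44),(44,54)):
    q=p[(p[:,0]>a)&(p[:,0]<b)]
    if len(q)>20:
        so=np.linalg.lstsq(np.c_[q[:,1],q[:,2],np.ones(len(q))],-(q[:,1]**2+q[:,2]**2),rcond=None)[0]; print(a,'yc %.1f zc %.1f top %.1f'%(-so[0]/2,-so[1]/2,np.percentile(q[:,2],3)),len(q))
br=(d['range_z']>0)&(abs(L[...,0])<90)&(abs(L[...,1])<17)&(L[...,2]>-50)&(L[...,2]<5)&(f[...,0]-f[...,2]>60)&(L[...,0]>40)
b=L[br]; print('brass',len(b), np.percentile(b,[2,50,98],axis=0).round(1).tolist() if len(b) else '')
cv2.imwrite('pics/%s.png'%sys.argv[1],d['frame'][...,::-1])
E
python3 g.py w3
```

```text
6.45 [0.535  0.202  0.1824] [-2.26   -2.1796  0.0047] [-0.31  0.89 -1.84] 0.029555173770040986
heading 87.9255893936707 tilt [-0.00089869 -0.00335575]
white n 7148 x [12.35236913 56.79915731]
14 yc -0.4 zc -16.4 top -32.3 1678
24 yc -0.3 zc -16.6 top -32.5 1268
34 yc -0.3 zc -16.6 top -32.4 404
44 yc -0.4 zc -16.6 top -32.5 2133
brass 799 [[57.3, -3.5, -21.0], [65.0, -0.1, -19.4], [72.3, 3.3, -16.8]]
```

View pics/w3.png

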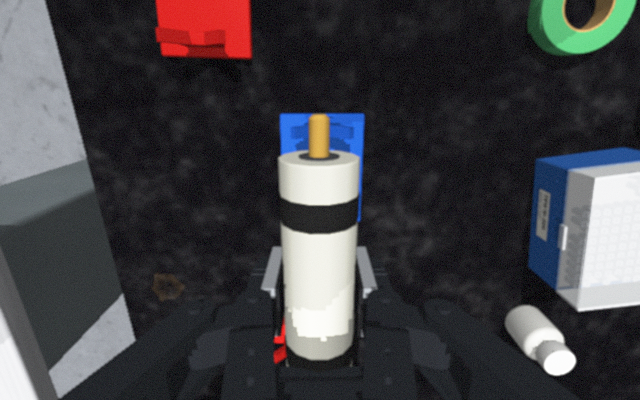

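The roller is held level: axis 16.6 mm above the TCP, offset +1.6 mm along tool x and -0.3 mm along tool y, brass pin pointing forward. Now carry it over the seat and align.

>>> send_rows(
  rows=[
    [2.5,[-2.4,-0.14,0],0],
    [2.5,[-5,-0.3,0],0],
    [2.5,[-5.5,-0.33,0],0],
    [2.5,[-5.5,-0.33,0],0],
    [2.5,[-5.5,-0.33,0],0],
    [2.5,[-5.5,-0.33,0],0],
    [2.5,[-5.5,-0.33,0],0],
    [2.5,[-4.5,-0.29,0],0],
    [2.5,[-3.3,-0.2,0],7],
    [2.5,[0,0,0],7],
  ],
)

```text
t: 7.75
tool_pos: [0.4936, -0.2253, 0.1822]
tool_rot: [-2.515, -1.878, 0.003]
contact_force: [-0.1, 1.0, -1.7]
opening: 0.0295
grip_force: 79.2
```

>>> send_rows(
  rows=[
    [2.5,[0,0,0],0],
    [2.5,[0,0,0],0],
  ],
)

```text
t: 8.0
tool_pos: [0.4945, -0.2229, 0.1833]
tool_rot: [-2.507, -1.891, 0.001]
contact_force: [0.5, -0.5, -1.9]
opening: 0.0296
grip_force: 79.2
```

```bash
python3 g.py w4; cp w3.npz w4.npz; python3 - <<'E'
from h import *
from scipy.spatial.transform import Rotation as Ro
o=ctrl.get_obs();d=load('w4');W=cloud(d);z=W[...,2];R=Ro.from_rotvec(o['tool_rot']).as_matrix()
L=(W-o['tool_pos'])@R*1000
ok=(d['range_z']>0)&(abs(L[...,0]-60)<70)&(abs(L[...,1])<60)&(abs(z-.097)<.004)
l=cv2.connectedComponentsWithStats(cv2.erode(ok.astype(np.uint8),np.ones((2,2))));i=1+l[2][1:,4].argmax()
p=L[l[1]==i];print('tall top',len(p),cv2.boxPoints(cv2.minAreaRect(p[:,:2].astype(np.float32))).round(1).tolist())
h=np.percentile(p[:,0],2); 
for y in np.arange(p[:,1].min(),p[:,1].max(),3):
    q=p[abs(p[:,1]-y)<1.5]; print(round(y,1),q[:,0].min().round(1),q[:,0].max().round(1),len(q),end=' | ')
a=np.deg2rad(73.9);x=o['tool_pos']*1000;print('\ns,t tcp',x[0]*np.cos(a)+x[1]*np.sin(a),x[0]*np.sin(a)-x[1]*np.cos(a))
E
```

```text
8.0 [ 0.4945 -0.2229  0.1833] [-2.5066e+00 -1.8907e+00  1.1000e-03] [ 0.45 -0.48 -1.89] 0.029553597516650147
heading 74.05359435162039 tilt [ 0.00058425 -0.00196773]
white n 7088 x [12.43978224 56.61579823]
14 yc -0.5 zc -16.5 top -32.4 1689
24 yc -0.5 zc -16.7 top -32.4 1248
34 yc -0.4 zc -16.5 top -32.4 421
44 yc -0.5 zc -16.6 top -32.5 2138
brass 848 [[57.2, -4.0, -21.0], [64.9, -0.3, -19.3], [72.3, 3.1, -16.6]]
tall top 1110 [[79.0999984741211, 22.0], [79.0999984741211, -21.100000381469727], [90.9000015258789, -21.100000381469727], [90.9000015258789, 22.0]]
-21.1 79.1 90.9 48 | -18.1 79.1 90.9 90 | -15.1 79.1 90.9 96 | -12.1 79.1 90.9 75 | -9.1 82.2 90.9 75 | -6.1 82.2 90.9 60 | -3.1 82.2 90.9 75 | -0.1 82.2 90.9 62 | 2.9 82.2 90.9 65 | 5.9 82.2 90.9 75 | 8.9 82.2 90.9 58 | 11.9 79.1 90.9 83 | 14.9 79.1 90.9 77 | 17.9 79.1 90.9 95 | 20.9 79.1 90.9 76 | 
s,t tcp -76.9374116741345 537.0954603456235
```

>>> send_rows(
  rows=[
    [2.5,[0,0.04,1.5],0],
    [2.5,[0,0,2.5],0],
    [2.5,[0,0,2.5],0],
    [2.5,[0,0,2.5],0],
    [2.5,[0,0,1.5],0],
    [2.5,[0,0,1],0],
    [2.5,[0,0,0],0],
    [2.5,[0,0,0],0],
  ],
)

```text
t: 9.05
tool_pos: [0.496, -0.224, 0.0705]
tool_rot: [2.509, 1.888, 0.001]
contact_force: [-0.4, 0.4, -2.0]
opening: 0.0305
grip_force: 79.2
```

```bash
cat > t.py <<'E'
from h import *
from scipy.spatial.transform import Rotation as Ro
d=grab('wrist','w5');o=ctrl.get_obs();W=cloud(d);z=W[...,2];R=Ro.from_rotvec(o['tool_rot']).as_matrix()
L=(W-o['tool_pos'])@R*1000;f=d['frame'].astype(int)
print(o['tool_pos'],o['contact_force'].round(2),o['wrist_torque'].round(2),'head',np.rad2deg(np.arctan2(R[1,0],R[0,0])))
ok=(d['range_z']>0)&(abs(L[...,0]-75)<60)&(abs(L[...,1])<60)&(abs(z-.097)<.004)
l=cv2.connectedComponentsWithStats(ok.astype(np.uint8));i=1+l[2][1:,4].argmax()
p=L[l[1]==i];print('tall top',len(p),cv2.boxPoints(cv2.minAreaRect(p[:,:2].astype(np.float32))).round(1).tolist())
for y in np.arange(p[:,1].min(),p[:,1].max(),1.5):
    q=p[abs(p[:,1]-y)<.8]; print(round(y,1),q[:,0].min().round(1),end=' | ')
br=(d['range_z']>0)&(abs(L[...,0]-65)<20)&(abs(L[...,1])<17)&(L[...,2]>-50)&(L[...,2]<5)&(f[...,0]-f[...,2]>60)
b=L[br];print('\nbrass',len(b),np.percentile(b,[1,50,99],axis=0).round(1).tolist() if len(b) else '')
E
python3 t.py
```

```text
[ 0.49611181 -0.22408875  0.07066692] [-0.23  0.18 -1.79] [-0.01 -0.01 -0.02] head 73.9314068883251
tall top 4921 [[79.80000305175781, -23.799999237060547], [92.80000305175781, -23.799999237060547], [92.80000305175781, 20.399999618530273], [79.80000305175781, 20.399999618530273]]
-23.8 79.9 | -22.3 79.9 | -20.8 79.9 | -19.3 79.9 | -17.8 79.9 | -16.3 79.9 | -14.8 79.9 | -13.3 79.8 | -11.8 82.8 | -10.3 82.8 | -8.8 82.8 | -7.3 82.8 | -5.8 82.8 | -4.3 82.8 | -2.8 82.8 | -1.3 82.8 | 0.2 82.8 | 1.7 82.8 | 3.2 82.8 | 4.7 82.8 | 6.2 82.8 | 7.7 82.8 | 9.2 80.5 | 10.7 79.8 | 12.2 79.9 | 13.7 79.9 | 15.2 79.9 | 16.7 79.9 | 18.2 79.9 | 19.7 79.9 | 
brass 850 [[57.1, -4.1, -21.0], [64.9, -0.7, -19.2], [72.4, 3.1, -15.2]]
```

>>> send_rows(
  rows=[
    [2.5,[0.3,-0.13,0.2],0],
    [2.5,[0.3,0,0],0],
    [2.5,[0.3,0,0],0],
    [2.5,[0,0,0],0],
    [2.5,[0,0,0],0],
  ],
)

```text
t: 9.72
tool_pos: [0.4966, -0.2146, 0.0676]
tool_rot: [2.51, 1.889, -0.0]
contact_force: [0.3, -0.0, -1.6]
opening: 0.0295
grip_force: 79.2
```

>>> send_rows(
  rows=[
    [2.5,[0.1,0,0],0],
    [2.5,[0.1,0,0],0],
    [2.5,[0.1,0,0],0],
    [2.5,[0,0,0],0],
  ],
)

```text
t: 10.22
tool_pos: [0.4974, -0.2122, 0.0676]
tool_rot: [2.51, 1.889, -0.001]
contact_force: [-1.8, -4.4, -2.4]
opening: 0.03
grip_force: 79.2
```

```bash
python3 t.py
```

```text
[ 0.49733114 -0.21218398  0.06758018] [-0.97 -5.27 -2.43] [-0.59  0.27 -0.02] head 73.92720121668886
tall top 7002 [[15.0, -13.800000190734863], [56.599998474121094, -13.899999618530273], [56.70000076293945, 12.800000190734863], [15.0, 12.899999618530273]]
-13.8 27.3 | -12.3 15.1 | -10.8 15.1 | -9.3 15.1 | -7.8 15.0 | -6.3 15.0 | -4.8 15.2 | -3.3 15.1 | -1.8 15.1 | -0.3 15.4 | 1.2 15.1 | 2.7 15.1 | 4.2 15.1 | 5.7 15.0 | 7.2 15.2 | 8.7 15.1 | 10.2 15.0 | 11.7 15.0 | 
brass 669 [[56.9, -4.0, -21.1], [63.1, -0.2, -19.4], [69.5, 3.2, -16.9]]
```

Contact made: 5.3 N, pin in about 2.3 mm. Pressing on in small steps.

>>> send_rows(
  rows=[
    [2.5,[0.1,0,0],0],
    [2.5,[0.1,0,0],0],
    [2.5,[0.1,0,0],0],
    [2.5,[0.1,0,0],0],
    [2.5,[0.1,0,0],0],
    [2.5,[0.1,0,0],0],
    [2.5,[0,0,0],0],
    [2.5,[0,0,0],0],
  ],
)

```text
t: 11.28
tool_pos: [0.4988, -0.2075, 0.0678]
tool_rot: [2.508, 1.888, -0.004]
contact_force: [-2.4, -7.7, -1.2]
opening: 0.0298
grip_force: 79.1
```

```bash
sed -i 's/abs(L\[...,0\]-75)<60)&(abs(L\[...,1\])<60)/L[...,0]>62)\&(L[...,0]<100)\&(abs(L[...,1])<40)/; s/^br=.*/br=(d["range_z"]>0)\&(abs(L[...,0]-65)<20)\&(abs(L[...,1])<17)\&(L[...,2]>-50)\&(L[...,2]<5)\&(f[...,0]-f[...,2]>60)\nx=o["tool_pos"]*1000;c=np.cos(np.deg2rad(73.9));n=np.sin(np.deg2rad(73.9));F=o["contact_force"];print("\\ns,t",x[0]*c+x[1]*n,x[0]*n-x[1]*c,"Fs,Ft",F[0]*c+F[1]*n,F[0]*n-F[1]*c)/' t.py; python3 t.py
```

```text
[ 0.49879973 -0.20744609  0.06775767] [-2.92 -9.22 -2.15] [-1.37  0.48  0.03] head 73.94140964744692
tall top 4518 [[62.900001525878906, -21.700000762939453], [76.0, -21.700000762939453], [76.0, 22.5], [62.900001525878906, 22.5]]
-21.7 63.0 | -20.2 63.1 | -18.7 63.2 | -17.2 63.0 | -15.7 63.0 | -14.2 63.0 | -12.7 62.9 | -11.2 63.1 | -9.7 66.1 | -8.2 66.2 | -6.7 66.2 | -5.2 66.2 | -3.7 66.1 | -2.2 66.1 | -0.7 66.1 | 0.8 66.2 | 2.3 66.1 | 3.8 66.1 | 5.3 66.2 | 6.8 66.1 | 8.3 66.0 | 9.8 66.2 | 11.3 64.1 | 12.8 63.0 | 14.3 63.0 | 15.8 63.0 | 17.3 63.0 | 18.8 63.0 | 20.3 63.1 | 21.8 63.0 | 
s,t -60.98540286281573 536.7642277238224 Fs,Ft -9.670706575186276 -0.2530528711626654

brass 354 [[56.9, -4.1, -21.1], [60.2, -0.4, -19.5], [64.0, 3.2, -17.2]]
```

>>> send_rows(
  rows=[
    [2.5,[0.1,0.03,0],0],
    [2.5,[0.1,0,0],0],
    [2.5,[0.1,0,0],0],
    [2.5,[0.1,0,0],0],
    [2.5,[0,0,0],0],
    [2.5,[0,0,0],0],
  ],
)

```text
t: 12.08
tool_pos: [0.4998, -0.2045, 0.0678]
tool_rot: [2.507, 1.888, -0.007]
contact_force: [-4.8, -11.5, -1.2]
opening: 0.0299
grip_force: 79.1
```

```bash
python3 t.py
```

```text
[ 0.49978122 -0.20450413  0.06781094] [ -5.15 -11.12  -1.53] [-1.81  0.7   0.06] head 73.95530147493899
tall top 4076 [[62.0, -21.799999237060547], [72.9000015258789, -21.799999237060547], [72.9000015258789, 22.299999237060547], [62.0, 22.299999237060547]]
-21.8 62.1 | -20.3 62.0 | -18.8 62.0 | -17.3 62.0 | -15.8 62.1 | -14.3 62.1 | -12.8 62.1 | -11.3 62.1 | -9.8 62.7 | -8.3 62.8 | -6.8 62.8 | -5.3 62.7 | -3.8 62.8 | -2.3 62.7 | -0.8 62.6 | 0.7 62.8 | 2.2 62.6 | 3.7 62.7 | 5.2 62.8 | 6.7 62.7 | 8.2 62.6 | 9.7 62.9 | 11.2 62.6 | 12.7 62.0 | 14.2 62.2 | 15.7 62.1 | 17.2 62.1 | 18.7 62.0 | 20.2 62.2 | 21.7 62.0 | 
s,t -57.88664818280816 536.8913721488256 Fs,Ft -12.116312920646545 -1.8617266909545611

brass 168 [[56.9, -3.7, -21.4], [58.8, -0.6, -19.5], [60.6, 2.8, -17.7]]
```

>>> send_rows(
  rows=[
    [2.5,[0.08,0.03,0],0],
    [2.5,[0.08,0,0],0],
    [2.5,[0,0,0],0],
    [2.5,[0,0,0],0],
  ],
)

```text
t: 12.62
tool_pos: [0.5002, -0.2033, 0.0677]
tool_rot: [2.507, 1.888, -0.008]
contact_force: [-4.9, -12.2, -0.8]
opening: 0.0303
grip_force: 79.1
```

```bash
python3 t.py
```

```text
[ 0.50023139 -0.20333059  0.06777816] [ -6.43 -12.19  -1.92] [-1.86  0.85  0.14] head 73.96228409201751
tall top 3698 [[62.0, 22.200000762939453], [62.0, -22.100000381469727], [71.69999694824219, -22.100000381469727], [71.69999694824219, 22.200000762939453]]
-22.1 62.2 | -20.6 62.1 | -19.1 62.2 | -17.6 62.0 | -16.1 62.1 | -14.6 62.0 | -13.1 62.0 | -11.6 62.2 | -10.1 62.0 | -8.6 62.1 | -7.1 62.0 | -5.6 62.1 | -4.1 62.2 | -2.6 62.1 | -1.1 62.1 | 0.4 62.1 | 1.9 62.2 | 3.4 62.1 | 4.9 62.0 | 6.4 62.2 | 7.9 62.0 | 9.4 62.0 | 10.9 62.0 | 12.4 62.1 | 13.9 62.1 | 15.4 62.1 | 16.9 62.1 | 18.4 62.1 | 19.9 62.1 | 21.4 62.0 | 
s,t -56.63430108404518 536.9984403666512 Fs,Ft -13.494242212936346 -2.801466827874762

brass 100 [[57.0, -3.7, -21.4], [58.1, -0.3, -19.6], [59.3, 2.8, -17.6]]
```

>>> send_rows(
  rows=[
    [2.5,[0,-0.04,0.3],0],
    [2.5,[0,0,0.4],0],
    [2.5,[0,0,0.4],0],
    [2.5,[0,0,0.3],0],
    [2.5,[0,0,0],0],
    [2.5,[0,0,0],0],
  ],
)

```text
t: 13.42
tool_pos: [0.5019, -0.204, 0.0555]
tool_rot: [2.505, 1.885, -0.003]
contact_force: [-2.8, -12.0, 2.0]
opening: 0.03
grip_force: 79.4
```

```bash
python3 t.py | grep -A1 -E "s,t|head|brass"
```

```text
[ 0.50186477 -0.20399076  0.05553684] [ -3.52 -12.17   2.48] [-1.81  0.45 -0.02] head 73.9200695083641
tall top 4692 [[61.900001525878906, -23.600000381469727], [71.80000305175781, -23.600000381469727], [71.80000305175781, 20.600000381469727], [62.0, 20.600000381469727]]
--
s,t -56.81561580603335 538.7508318363074 Fs,Ft -12.671864441206068 -0.003264360675043765

brass 0
```

>>> send_rows(
  rows=[
    [2.5,[0,-0.08,0],0],
    [2.5,[0,-0.07,0],0],
    [2.5,[0,0,0],0],
    [2.5,[0,0,0],0],
  ],
)

```text
t: 13.98
tool_pos: [0.5014, -0.2039, 0.0559]
tool_rot: [2.503, 1.883, -0.001]
contact_force: [-0.6, -13.0, 1.0]
opening: 0.0296
grip_force: 79.3
```

```bash
python3 t.py | grep -A1 -E "s,t|head|brass"
```

```text
[ 0.50142262 -0.20396139  0.0560019 ] [ -0.03 -13.72   1.36] [-1.94  0.   -0.23] head 73.88167361667547
tall top 4677 [[62.0, -23.0], [71.9000015258789, -23.0], [71.9000015258789, 21.100000381469727], [62.0, 21.100000381469727]]
--
s,t -56.91001080300225 538.3178797788759 Fs,Ft -13.19338567786282 3.7726271682437678

brass 0
```

>>> send_rows(
  rows=[
    [2.5,[0,0,0.15],0],
    [2.5,[0,0,0.15],0],
    [2.5,[0,0,0],0],
    [2.5,[0,0,0],0],
  ],
)

```text
t: 14.52
tool_pos: [0.5011, -0.2038, 0.0531]
tool_rot: [2.504, 1.884, -0.002]
contact_force: [-1.9, -12.6, 4.0]
opening: 0.0301
grip_force: 79.5
```

```bash
python3 t.py | grep -A1 -E "s,t|head|brass"; cat > c.py <<'E'
from h import *
d=grab('wrist','w6');cv2.imwrite('pics/w6.png',cv2.resize(d['frame'][60:320,190:450,::-1],None,fx=2.3,fy=2.3,interpolation=3))
E
python3 c.py
```

```text
[ 0.5011367  -0.20382017  0.05312473] [ -2.47 -12.96   2.88] [-1.74  0.28 -0.04] head 73.905168714562
tall top 4911 [[62.0, -22.899999618530273], [71.9000015258789, -22.899999618530273], [71.9000015258789, 21.399999618530273], [62.0, 21.399999618530273]]
--
s,t -56.853620772705455 538.0040187199158 Fs,Ft -13.137778782771202 1.2182666999998983

brass 0
```

View pics/w6.png

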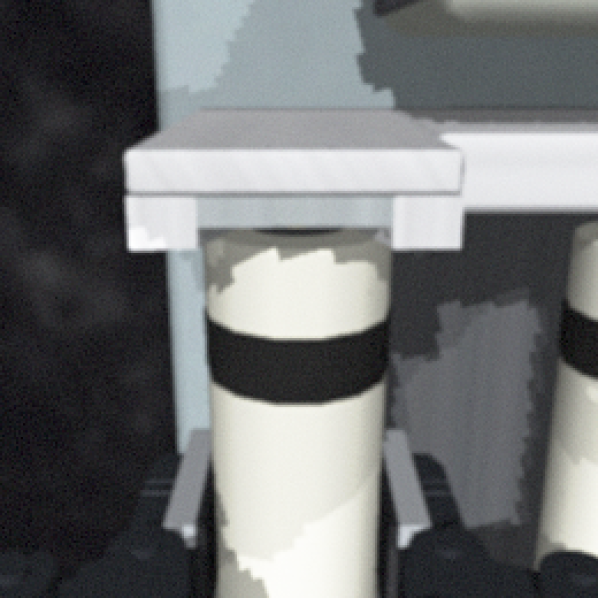

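The picture shows the roller's end (200–392 px) centred under the groove (196–393 px), and the side force faded as it slid, so that was only friction. Continuing down.

>>> send_rows(
  rows=[
    [2.5,[0,0,0.2],0],
    [2.5,[0,0,0.2],0],
    [2.5,[0,0,0.2],0],
    [2.5,[0,0,0],0],
  ],
)

```text
t: 15.12
tool_pos: [0.5008, -0.2037, 0.0468]
tool_rot: [2.504, 1.884, -0.002]
contact_force: [-3.1, -12.2, 2.1]
opening: 0.0299
grip_force: 79.5
```

```bash
python3 t.py | grep -A1 -E "s,t|head|brass"
```

```text
[ 0.50083822 -0.20368784  0.04683223] [ -3.41 -12.67   2.26] [-1.79  0.37 -0.04] head 73.91634904488258
tall top 5526 [[62.0, 21.899999618530273], [62.0, -22.5], [71.80000305175781, -22.5], [71.80000305175781, 21.899999618530273]]
--
s,t -56.80925103941985 537.6805445398284 Fs,Ft -13.124284313576632 0.23478390479042233

brass 0
```

>>> send_rows(
  rows=[
    [2.5,[0,0,0.2],0],
    [2.5,[0,0,0.2],0],
    [2.5,[0,0,0.2],0],
    [2.5,[0,0,0.1],0],
    [2.5,[0,0,0],0],
    [2.5,[0,0,0],0],
  ],
)

```text
t: 15.92
tool_pos: [0.5008, -0.2027, 0.0394]
tool_rot: [2.506, 1.885, -0.001]
contact_force: [-2.6, -9.8, 1.2]
opening: 0.0301
grip_force: 80.1
```

```bash
python3 t.py | grep -A1 -E "s,t|head|brass"
```

```text
[ 0.50077769 -0.20271229  0.03938822] [ -2.27 -10.34   1.15] [-1.37  0.24 -0.07] head 73.90913188305832
tall top 5882 [[62.0, -22.200000762939453], [70.9000015258789, -22.200000762939453], [70.9000015258789, 22.100000381469727], [62.0, 22.100000381469727]]
--
s,t -55.88875170476703 537.3518570613364 Fs,Ft -10.5640781466215 0.6865730421036624

brass 0
```

The pin is entering its recess (the force dropped as the height reached 56 mm). Now back towards the low plate.

>>> send_rows(
  rows=[
    [2.5,[-0.15,0,0],0],
    [2.5,[-0.15,0,0],0],
    [2.5,[-0.15,0,0.02],0],
    [2.5,[0,0,0],0],
    [2.5,[0,0,0],0],
  ],
)

```text
t: 16.6
tool_pos: [0.4995, -0.206, 0.0388]
tool_rot: [2.507, 1.886, 0.001]
contact_force: [-0.1, -7.2, 0.8]
opening: 0.0297
grip_force: 80.1
```

```bash
python3 t.py | grep -A1 -E "s,t|head|brass"
```

```text
[ 0.49946686 -0.20598378  0.03877267] [ 0.49 -6.71 -0.6 ] [-0.89  0.08 -0.09] head 73.896914982756
tall top 7631 [[62.0, 22.399999618530273], [62.0, -21.899999618530273], [74.4000015258789, -21.899999618530273], [74.4000015258789, 22.399999618530273]]
--
s,t -59.39544311606792 536.9996661282476 Fs,Ft -6.307839330461406 2.332317083719016

brass 0
```

>>> send_rows(
  rows=[
    [2.5,[-0.1,0.03,0],0],
    [2.5,[-0.1,0,0],0],
    [2.5,[-0.08,0,0],0],
    [2.5,[0,0,0],0],
    [2.5,[0,0,0],0],
  ],
)

```text
t: 17.27
tool_pos: [0.4984, -0.2078, 0.0379]
tool_rot: [2.509, 1.888, 0.001]
contact_force: [-0.5, -5.4, 0.2]
opening: 0.0303
grip_force: 80.1
```

```bash
python3 t.py | grep -A1 -E "s,t|head|brass"
```

```text
[ 0.4984078  -0.20775005  0.03797619] [ 1.09 -4.78  0.76] [-0.67 -0.05 -0.06] head 73.91238711342518
tall top 8142 [[63.29999923706055, -21.399999618530273], [76.5, -21.5], [76.5999984741211, 23.0], [63.29999923706055, 23.0]]
--
s,t -61.386128424571694 536.4719533933378 Fs,Ft -4.286687911983616 2.372719678054704

brass 67 [[57.0, -3.7, -21.6], [57.7, -0.6, -20.1], [58.7, 2.8, -18.2]]
```

>>> send_rows(
  rows=[
    [2.5,[-0.05,0.06,0],0],
    [2.5,[-0.05,0.05,0],0],
    [2.5,[0,0,0],0],
    [2.5,[0,0,0],0],
  ],
)

```text
t: 17.82
tool_pos: [0.4985, -0.2085, 0.0377]
tool_rot: [-2.51, -1.889, -0.0]
contact_force: [-2.1, -2.5, 4.7]
opening: 0.0298
grip_force: 80.7
```

```bash
python3 t.py | grep -A1 -E "s,t|head|brass"
```

```text
[ 0.49854229 -0.2085566   0.03772497] [-2.61 -2.35  6.11] [-0.32  0.24  0.1 ] head 73.93807725944134
tall top 8179 [[64.0999984741211, -21.799999237060547], [77.30000305175781, -21.799999237060547], [77.30000305175781, 22.600000381469727], [64.0999984741211, 22.600000381469727]]
--
s,t -62.123747487419536 536.8248418033551 Fs,Ft -2.9811838075384034 -1.8567948168174797

brass 115 [[57.0, -3.7, -21.4], [58.3, -0.3, -20.1], [59.5, 2.8, -18.0]]
```

The roller is resting on the recess floors and the axial force is about balanced. Release.

>>> send_rows(
  rows=[
    [3.4,[0,0,0],0],
    [4,[0,0,0],0],
    [4.8,[0,0,0],0],
    [4.8,[0,0,0],0],
    [4.8,[0,0,0],0],
    [4.8,[0,0,0],0],
  ],
)

```text
t: 18.62
tool_pos: [0.4985, -0.2086, 0.0373]
tool_rot: [2.51, 1.889, 0.0]
contact_force: [-0.1, -0.6, 0.1]
opening: 0.0478
grip_force: 0.0
```

>>> send_rows(
  rows=[
    [4.8,[0,0,-0.5],0],
    [4.8,[0,0,-1.5],0],
    [4.8,[0,0,-3],0],
    [4.8,[0,0,-4],0],
    [4.8,[0,0,-4],0],
    [4.8,[0,0,-4],0],
    [4.8,[0,0,-3],0],
    [4.8,[-4,0,-2],0],
    [4.8,[-2,0,0],0],
    [4.8,[0,0,0],0],
  ],
)

```text
t: 19.88
tool_pos: [0.4812, -0.2668, 0.2567]
tool_rot: [-2.511, -1.885, -0.0]
contact_force: [0.6, -0.2, -1.1]
opening: 0.0482
grip_force: 0.0
```

```bash
python3 - <<'E'
from h import *
d=grab('wrist','w7');W=cloud(d);z=W[...,2];a=np.deg2rad(73.9);f=d['frame'].astype(int)
s=(W[...,0]*np.cos(a)+W[...,1]*np.sin(a))*1000; t=(W[...,0]*np.sin(a)-W[...,1]*np.cos(a))*1000
ok=(d['range_z']>0)
for n,t0 in(('front',537),('second',607)):
  for lo in(-110,-85,-60,-35):
    q=ok&(abs(t-t0)<17)&(s>lo)&(s<lo+25)&(z>.056)&(z<.08)
    T,Z=t[q],z[q]*1000
    so=np.linalg.lstsq(np.c_[T,Z,np.ones(len(T))],-(T**2+Z**2),rcond=None)[0];print(n,lo,len(T),'tc %.1f zc %.1f top %.1f'%(-so[0]/2,-so[1]/2,np.percentile(Z,95)))
v,u=np.where(ok&(abs(t-572)<70)&(abs(s+60)<90)&(z>.02));y0,y1,x0,x1=max(v.min()-10,0),v.max()+10,u.min()-10,u.max()+10
c=d['frame'][y0:y1,x0:x1,::-1];k=min(800/c.shape[1],600/c.shape[0]);cv2.imwrite('pics/w7.png',cv2.resize(c,None,fx=k,fy=k,interpolation=3))
o=ctrl.get_obs();print(o['t'],o['tool_pos'],o['contact_force'],o['opening'])
E
```

```text
front -110 732 tc 536.0 zc 54.7 top 70.4
front -85 794 tc 535.9 zc 54.8 top 70.4
front -60 852 tc 535.8 zc 55.1 top 70.6
front -35 920 tc 535.8 zc 55.1 top 70.9
second -110 757 tc 606.5 zc 55.6 top 71.4
second -85 802 tc 606.5 zc 55.6 top 71.2
second -60 865 tc 606.5 zc 55.5 top 71.0
second -35 946 tc 606.5 zc 55.7 top 71.5
19.925 [ 0.48124486 -0.26588808  0.25603193] [-0.50350018  0.08132001 -0.30944779] 0.04795669292537084
```

View pics/w7.png

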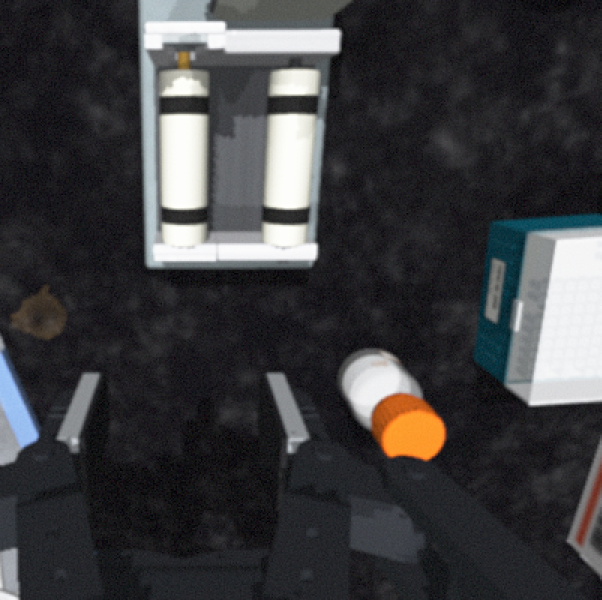

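```bash
python3 - <<'E'
from h import *
d=load('w7');W=cloud(d);z=W[...,2]*1000;a=np.deg2rad(73.9)
s=(W[...,0]*np.cos(a)+W[...,1]*np.sin(a))*1000; t=(W[...,0]*np.sin(a)-W[...,1]*np.cos(a))*1000
q=(d['range_z']>0)&(abs(t-536)<4); r=q&(abs(z-70.5)<1.5)&(s<0)
print('roller s',np.percentile(s[r],[1,99]),'low top s',np.percentile(s[q&(abs(z-64)<2)&(s<-100)],[2,98]),'tall top',np.percentile(s[q&(abs(z-97)<2)],[2,98]))
E
```

```text
roller s [-113.11258629   -7.51913507] low top s [-127.26662353 -117.36977628] tall top [ 4.90202291 14.42956066]
```

```bash
python3 -c "
from station import ctrl
print(ctrl.finish_job())"
```

```text
the job is handed in; nothing more can be done
None
```

The roller is back in the front seat and the job is handed in; the last check showed it level (axis about 55 mm up), parallel to the second roller, brass pin sprung out and gripper clear, but no verdict came back.

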